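# Start the oil-pump test stand and hold it running

### The arm

A 6-joint arm with a two-finger parallel gripper is mounted at the origin on the work surface. World frame = base frame: x ahead of the robot, y to its left, z up, the work surface at z = 0. Lengths are in mm, angles in rad, forces in N, time in s.
With the tool pointing down it reaches from about 350 to 950 mm from the base axis. Payload 17.4 kg.
Tool frame: the origin (TCP) lies between the finger pads; the fingertips stand 14 mm ahead of it and the grasp point (between the pads) lies 5 mm behind it; z points along the fingers, y is the direction in which the jaws open and shut (so a half turn about z gives the same grasp; the last joint's range is limited). The gripper opens to 93 mm and grips with 3 to 60 N. Pads are 15 mm wide; open, the fingers measure 128 mm over their backs; the gripper's body (75 mm by 188 mm) begins 65 mm behind the grasp point.
Start: joints at [1.238, 0.116, 1.442, -0, 1.584, -0.038], TCP at [196.128, 645.884, 232.646] pointing down, gripper open.
Joint ranges: [-2.83, 2.83], [-0.83, 2.19], [0.07, 2.5], [-1.14, 4.28], [0.01, 3], [-2.97, 2.97]. Speed limits (rad/s): [1.89, 1.89, 2.22, 3.14, 3.14, 3.14].

### API

Orientations are given as a unit quaternion [w, x, y, z].
In Python, from rig import env gives the robot as it stands.
- The arm moves only by the tool drive_tool, never from a script. Its argument "commands" is a list of rows, each a list of 3 entries, a list of its own where there are three numbers: the opening, from 0 (shut) to 1 (fully open), then the shift along the tool's x, y, z in cm, then the turn, a rotation vector about the tool's x, y, z in degrees. In form: [[grip, [dx, dy, dz], [rx, ry, rz]], ...]. A call has 1 to 20 rows; each row is the pose to reach, as a shift and turn from the pose commanded when the call began, along the tool's axes at that moment; what a row does not reach only later rows make up. A row lasts 1/8 s, in which the tool goes at most 62.5 mm and 10.7 degrees, less where a joint would pass 70% of its speed; a pose out of reach is approached as far as the arm can. A call with a gripper value outside its range is refused whole. The fingers move at their own pace and stop on an object; "squeeze" is the grip in N (left out, the last holds). Time passes only in rows, so rows that repeat a pose let the fingers close. It gives the time, the measured TCP pose, the force and the opening at its end, in the units of the state.
- env.sense(): the state, without advancing time (a new reading comes with each control period).
- env.grab_frame(name): name is "scene" or "side" or "wrist"; returns the picture (480x640x3 uint8, red, green, blue); there is no depth.
- env.calibration(name): a dict with "fx", "fy", "cx", "cy" (pixels), "world_to_cam" (4x4, takes a point from world to camera coordinates). Camera axes: x right, y up, looking along -z (the intrinsics and any distortion apply to the point x, -y, -z); pixel columns grow to the right and rows downward; lengths in mm; the calibration is good to about 2 mm. A picture is of the moment at which its call begins: read the wrist's pose just before it. calibration takes no time and is no camera call; for the wrist camera it gives the pose at the moment of the call.
- env.finish_job(): hands the job in, once; it reports no verdict.
Trained networks look in the newest picture that a camera, given by its name, has taken for a name from the list of things; names that differ only in an ending like _2 or _b are one class to them, and where a whole thing is asked for, a point or a joint stands for the part that bears it (a point fixed in the world has none). Each returns a list of dicts, best first, with "score" (0 to 1); they miss things now and then, are a little off and sometimes report something else, mostly with a low value. They report only what shows in the picture. A call takes as long as a camera call.
- env.recognise(camera, target): "extent" ([left, top, width, height] as shares, 0 to 1, of the picture: columns of its width, rows of its height, round what is visible of it).
- env.masks_of(camera, target): "region" (480x640 bool, what is visible of it) and "extent" ([left, top, width, height] as shares, 0 to 1, of the picture: columns of its width, rows of its height, round what is visible of it).
- env.pinpoint(camera, target): "xy" ([column, row] as shares, 0 to 1, of the picture: columns of its width, rows of its height: a listed point, or the origin of a listed thing).
The state is a dict: "t": time; "joint_positions": joint angles; "joint_velocities": joint speeds; "effort": joint torques, N m; "position": TCP position; "ee_rot": TCP orientation; "ft_force": force on the tool from outside, world axes, zero at the start; "ft_torque": the same for the moment, N m; "grip_width": finger opening in mm.
Only numpy, scipy, OpenCV 4.12 (cv2) and the standard library are available. Lean on these libraries where they do the work, as an engineer would, in place of code of your own. Each camera call takes 0.05 s, during which the arm holds its last target.

### The job

Start the oil-pump test stand from its sloping control console, with fingertip presses only: push the black mains rocker fully over to its on end (the half with the white dot), then press the blue reset button fully in and let it come out again, then press the green run button fully in and keep it held. The green button is hold-to-run, so the program finishes while still holding it in with the fingers. Do not press the red emergency stop or the black reverse button, press nothing before the mains is on, and do not pick up or shove aside the pistons, tools and other things standing around.

Things in the scene. Friction and masses are not known exactly. Their poses are not given: they have to be found in the camera images.
- console: Grey control console fixed to the bench, 180 mm deep (x), 300 mm wide; origin under its centre, x axis away from the operator. Panel slopes up 12 deg (0.21 rad) along +x, 78 mm high at its centre. Lower row, 42 mm down the slope: blue, green, black buttons 85 mm apart, any order. Upper row, 42 mm up: mains rocker and red stop, 85 mm either side of a white lamp, either way round.
- mains (a joint): Mains rocker: black V-shaped rocker 44 mm long up the slope, 28 mm wide, in a bezel 54 x 36 x 5 mm. Joint value in rad: 0 = off (the upper half, with a white dot, stands up), 0.36 = fully on (upper half pushed down level with the panel, 9 mm above it). Stays where it is left; about 3 N on the upper half moves it.
- mains_on (a point): Point on the surface of the rocker's upper half (the half with the white dot), 13 mm from the pivot towards the upper end; moves with the rocker. Going from off to on it comes down about 4.6 mm. At off its z axis points straight out of the panel and its x axis up the slope; they turn with the rocker.
- reset (a joint): Reset push button: blue cylindrical head, 30 mm across, in a steel collar 37 mm across and 5 mm high. Joint: metres pressed in, 0 = out (13 mm proud of the panel), 0.006 = fully in (7 mm proud). Sprung: 2 N to start it moving, 5 N fully in, comes back out by itself. Lower row.
- reset_top (a point): Centre of the flat top of the blue button's head; moves with it. z axis points straight out of the panel (the button is pressed along -z), x axis up the slope, away from the operator's edge.
- run (a joint): Run (hold-to-run) push button: green cylindrical head, 30 mm across, in a steel collar 37 mm across and 5 mm high. Joint: metres pressed in, 0 = out (13 mm proud of the panel), 0.006 = fully in (7 mm proud). Sprung: 2 N to start it moving, 5 N fully in, comes back out by itself. Lower row.
- run_top (a point): Centre of the flat top of the green button's head; moves with it. z axis points straight out of the panel (the button is pressed along -z), x axis up the slope, away from the operator's edge.
- run_base: The green run button as a whole (collar and head); origin on the panel surface at the centre of its collar.
- reverse (a joint): Reverse-run push button: black cylindrical head, 30 mm across, in a steel collar 37 mm across and 5 mm high. Joint: metres pressed in, 0 = out (13 mm proud of the panel), 0.006 = fully in (7 mm proud). Sprung: 2 N to start it moving, 5 N fully in, comes back out by itself. Not used in this job. Lower row.
- reverse_top (a point): Centre of the flat top of the black button's head; moves with it. z axis points straight out of the panel (the button is pressed along -z), x axis up the slope, away from the operator's edge.
- estop (a joint): Emergency stop: red mushroom head 40 mm across on a yellow disc 54 mm across. Joint value: metres pressed in, 0 = out, 0.006 = tripped; stays in once pressed. Must not be pressed.
- estop_top (a point): Centre of the top of the red mushroom, 33 mm proud of the panel.
- piston_a: Bare aluminium engine piston standing skirt-down, 85 mm across, 70 mm high, a steel pin sticking out 22 mm on one side; origin under its centre. Bystander, about 0.45 kg.
- piston_b: Second piston like piston_a, on the other side of the console. Bystander.
- beaker: Clear plastic measuring cup, 90 mm across, 105 mm high, behind the console; origin under its centre. Bystander.
- ratchet: Ratchet handle 200 mm long, 28 mm high, lying in front of the console; origin near its middle, head at its +x end. Bystander.
- screwdriver: Screwdriver lying in front of the console; origin near its middle. Bystander.
- brush: Parts brush lying on the left of the bench; origin near its middle. Bystander.
- torch: Black torch standing upright, 42 mm across, 158 mm high, on the right; origin under its centre. Bystander.
- oil_bottle: Blue oil bottle standing, 90 mm across, 230 mm high, further right; origin under its centre. Bystander.

How it is judged (in metres and radians):
On the way, in this order (a step that is already met when the one before it is completed fails the run):
1. the mains rocker is pushed fully on (value of joint mains above 0.29 rad and value of joint each of reset, run below 0.002 m), for 0.1 s.
2. the blue reset button is pressed fully in with the mains on and the run button out (value of joint mains above 0.29 rad and value of joint reset above 0.0045 m and value of joint run below 0.002 m), for 0.05 s.
3. the blue button is out again and the green run button is pressed fully in by the fingers (value of joint mains above 0.29 rad and value of joint reset below 0.002 m and value of joint run above 0.0045 m and contact force between the fingers and run_base above 1 N), for 0.3 s.
At the end, for the whole second after the job is handed in: Mains rocker on (over 0.29 of 0.36 rad); blue button out (under 2 mm in); green run button held in by the fingers (over 4.5 of 6 mm, over 1 N); emergency stop and reverse button out (under 2 mm in); every bystander within 30 mm of where it stood (all of step 3 and value of joint each of estop, reverse below 0.002 m and distance of each of piston_a, piston_b, beaker, ratchet, screwdriver, brush, torch, oil_bottle from where it was at the start of the episode below 0.03 m); the arm keeps its last pose, push and grip.
It fails at once if the red emergency stop is pressed (2 mm) (value of joint estop above 0.002 m).
It fails at once if the black reverse button is pressed (3 mm) (value of joint reverse above 0.003 m).
It fails at once if the blue or green button is pressed (3 mm) while the mains is off (value of joint mains below 0.2 rad and value of joint any of reset, run above 0.003 m).
It fails at once if a bystander is lifted, carried or knocked more than 30 mm from its place (distance of any of piston_a, piston_b, beaker, ratchet, screwdriver, brush, torch, oil_bottle from where it was at the start of the episode above 0.03 m).
It also fails if it takes over 42 s, if anything falls off the work surface, if the arm or the gripper's body presses on something with over 40 N, if the wrist force passes 120 N, or if a joint passes its speed limit or range.

## Working session

There is one attempt and no reset: what is moved stays moved. The work goes in short steps, Python scripts to look and compute and a tool call to move; the robot and the scene stay as the last step left them, time stands still between calls to the robot, and variables do not carry over. Pictures are saved under pics/ and viewed, and the job is handed in when it is done.

Besides the shell and the picture viewer there is one more tool, called after ">>>" as a command line: name --argument value ..., lists and objects as JSON in quotes. drive_tool: Moves the arm, as the interface text tells. Its arguments: {"type":"object","properties":{"commands":{"type":"array"},"squeeze":{"type":"number"}},"required":["commands"]}

```bash
mkdir -p pics; ls; cat > h.py <<'E'
import numpy as np, cv2
from rig import env
def save(n,f): cv2.imwrite('pics/'+f,cv2.cvtColor(env.grab_frame(n),cv2.COLOR_RGB2BGR))
E
python3 - <<'E'
from h import *
print(env.sense())
for n in ['scene','side','wrist']:
    save(n,n+'0.png'); c=env.calibration(n); print(n,c)
for t in ['mains_on','reset_top','run_top','reverse_top','estop_top','console']:
    for n in ['scene','side','wrist']:
        r=env.pinpoint(n,t)
        print(t,n,[(np.round(np.array(d['xy'])*[640,480],1),round(d['score'],2)) for d in r[:2]])
E
```

```text
pics
{'t': 0.0, 'joint_positions': array([ 1.23823968e+00,  1.16450576e-01,  1.44224782e+00,  9.80533272e-06,
        1.58400125e+00, -3.77964806e-02]), 'joint_velocities': array([ 1.04993752e-03, -5.01316443e-04, -1.19535902e-04, -1.48027041e-03,
        8.61893857e-04,  2.62330562e-05]), 'effort': array([ 2.93045981e-03, -7.21275258e+01, -6.22607517e+01,  7.81840598e-02,
        2.36950518e-02, -7.71795385e-05]), 'position': array([196.03718076, 645.71114505, 231.9398844 ]), 'ee_rot': array([-1.06727913e-04,  1.46847038e-01,  9.89159057e-01, -5.43129204e-04]), 'ft_force': array([-0.45223923,  0.72627503, -0.26376824]), 'ft_torque': array([-0.01912956, -0.00119622,  0.02339347]), 'grip_width': 93.26628688441167}
scene {'fx': 573.6780991338671, 'fy': 573.6780991338671, 'cx': 313.46953771911774, 'cy': 245.85955909956073, 'world_to_cam': array([[-7.23053995e-01,  6.90710915e-01,  1.05523915e-02,
         4.11080550e+02],
       [-5.16027085e-01, -5.50219978e-01,  6.56486118e-01,
         1.81355866e+02],
       [ 4.59248264e-01,  4.69229590e-01,  7.54264293e-01,
        -1.58051952e+03
[... 1121 characters left out ...]
ns_on wrist []
reset_top scene [(array([358.2, 270.3]), 0.58)]
reset_top side [(array([286.4, 212.1]), 0.39)]
reset_top wrist []
run_top scene [(array([255.3, 281. ]), 0.52), (array([395.8, 289.8]), 0.5)]
run_top side [(array([269.3, 192.1]), 0.52)]
run_top wrist []
reverse_top scene [(array([326.8, 255.4]), 0.46)]
reverse_top side [(array([304.2, 232. ]), 0.64), (array([333.9, 214.5]), 0.18)]
reverse_top wrist []
estop_top scene [(array([381.3, 299.9]), 0.81), (array([245.1, 179.8]), 0.38)]
estop_top side [(array([299.9, 173.3]), 0.51)]
estop_top wrist []
console scene [(array([351.7, 307.9]), 0.76), (array([332.5, 255.1]), 0.62)]
console side [(array([301.4, 224.9]), 0.7)]
console wrist []
```

View pics/scene0.png

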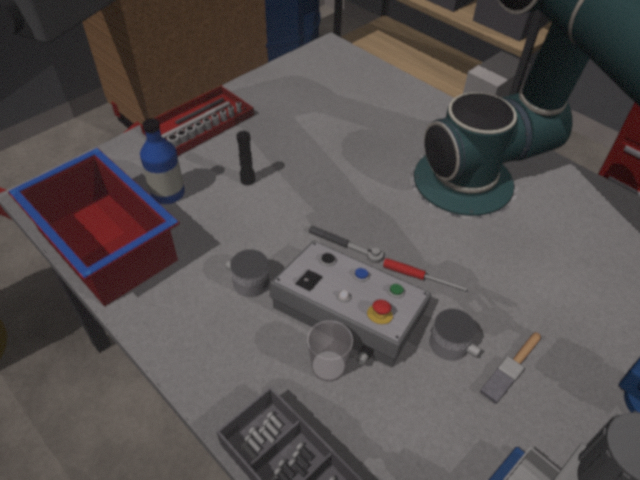

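View pics/side0.png

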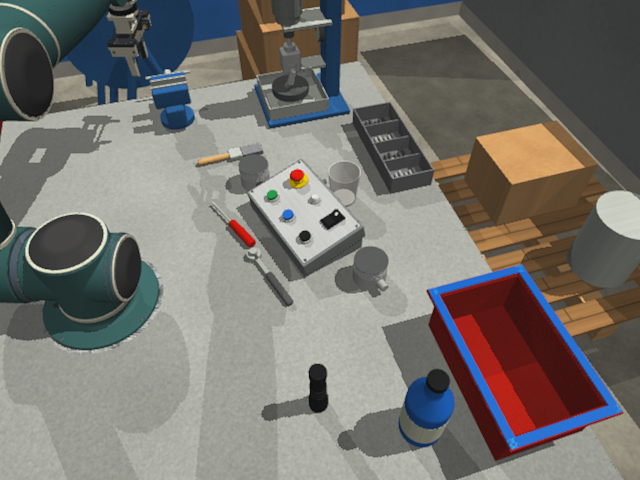

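View pics/wrist0.png

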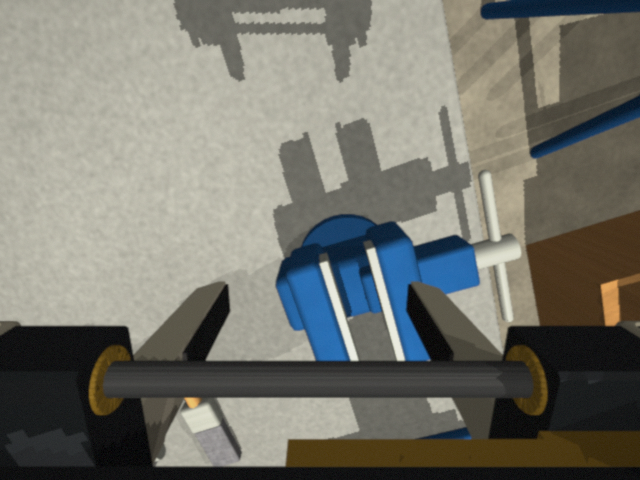

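The scene picture shows the lower row at black (328,258), blue (361,273) and green (396,290). The upper row is the rocker (308,280), lamp (344,295) and red stop (381,308). The side picture agrees: green (272,195), blue (288,215), black (305,237), red (297,176), rocker (333,218). The wrist camera shows only the vice. Next I'll triangulate and fit the console pose.

```bash
cat >> h.py <<'E'
from scipy.optimize import least_squares
def proj(c,P):
    P=np.atleast_2d(P); W=c['world_to_cam']; q=P@W[:3,:3].T+W[:3,3]
    return np.c_[c['fx']*q[:,0]/-q[:,2]+c['cx'], c['fy']*-q[:,1]/-q[:,2]+c['cy']]
def tri(cs,px):
    return least_squares(lambda p:np.concatenate([proj(c,p)[0]-u for c,u in zip(cs,px)]),[600,100,80]).x
a=np.deg2rad(12)
# local s(up slope), w (left +), h
L={'reset_top':(-42,0,13),'run_top':(-42,85,13),'reverse_top':(-42,-85,13),'mains':(42,-85,7),'lamp':(42,0,5),'estop_top':(42,85,33)}
def toW(p,l):
    x,y,z,yaw=p; s,w,h=l
    lx=s*np.cos(a)-h*np.sin(a); lz=s*np.sin(a)+h*np.cos(a)+z
    return np.array([x+lx*np.cos(yaw)-w*np.sin(yaw), y+lx*np.sin(yaw)+w*np.cos(yaw), lz])
E
python3 - <<'E'
from h import *
im={n:cv2.imread(f'pics/{n}0.png') for n in ['scene','side']}
cs={n:env.calibration(n) for n in im}
g={'reset_top':((361,273),(288,215)),'run_top':((396,290),(272,195)),'estop_top':((381,307),(297,175)),'reverse_top':((328,258),(305,237)),'mains':((308,280),(333,218)),'lamp':((344,295),(314,199))}
hue={'reset_top':(100,130),'run_top':(50,85),'estop_top':(-8,8)}
obs={}
for k,v in g.items():
    for n,u in zip(im,v):
        hsv=cv2.cvtColor(im[n],cv2.COLOR_BGR2HSV).astype(int)
        H=(hsv[...,0]+90)%180-90
        if k in hue:
            if k!='estop_top': H=hsv[...,0]
            m=(H>=hue[k][0])&(H<=hue[k][1])&(hsv[...,1]>110)
        elif k=='lamp': m=np.zeros(H.shape,bool)
        else: m=hsv[...,2]<70
        yy,xx=np.nonzero(m); s=(abs(xx-u[0])<16)&(abs(yy-u[1])<14)
        if k=='lamp': o=u
        else: o=(xx[s].mean(),yy[s].mean())
        obs[k,n]=np.array(o); print(k,n,np.round(o,1),s.sum())
for k in g: print(k,tri(list(cs.values()),[obs[k,n] for n in cs]).round(1))
ks=[k for k in g if k!='lamp']
def res(p): return np.concatenate([proj(cs[n],toW(p,L[k]))[0]-obs[k,n] for k in ks for n in cs])
f=least_squares(res,[650,80,78,0.]); print(f.x, res(f.x).reshape(-1,2).round(1).tolist())
print(np.sqrt(np.diag(np.linalg.inv(f.jac.T@f.jac))))
for k in L: print(k,toW(f.x,L[k]).round(1))
for n in im:
    u=proj(cs[n],toW(f.x,(0,0,0)))[0].astype(int); v=im[n].copy()
    c=cv2.resize(v[u[1]-60:u[1]+60,u[0]-80:u[0]+80],None,fx=5,fy=5,interpolation=cv2.INTER_CUBIC)
    for k in L:
        q=((proj(cs[n],toW(f.x,L[k]))[0]-u+[80,60])*5).astype(int); cv2.drawMarker(c,tuple(map(int,q)),(255,0,255),0,12,1)
    cv2.imwrite(f'pics/{n}_z1.png',c)
E
```

```text
reset_top scene [361.3 272.9] 86
reset_top side [287.4 214.2] 82
run_top scene [395.9 288.9] 54
run_top side [271.5 194.4] 74
estop_top scene [381.4 306.6] 205
estop_top side [296.4 174.6] 124
reverse_top scene [328.3 257.3] 96
reverse_top side [304.3 235.6] 88
mains scene [308.7 280. ] 278
mains side [332.  219.4] 226
lamp scene [344 295] 0
lamp side [314 199] 0
reset_top [489.6  69.   75.6]
run_top [466.9 150.6  75.5]
estop_top [543.4 172.7 107.3]
reverse_top [511.8 -12.9  75.5]
mains [593.    9.5  85.6]
lamp [567.7  90.6  87.7]
[5.32080877e+02 8.08478261e+01 7.01432996e+01 2.64516411e-01] [[0.0, 0.6], [0.1, 0.3], [0.2, 0.7], [0.4, 0.2], [0.1, -1.5], [-0.0, -0.7], [-0.3, 0.6], [-0.2, 0.1], [0.1, -0.3], [-0.1, 0.1]]
[0.86052337 0.88569523 1.22130541 0.00981731]
reset_top [489.8  69.4  74.1]
run_top [467.6 151.4  74.1]
reverse_top [512.  -12.6  74.1]
mains [592.6   9.2  85.7]
lamp [570.7  91.3  83.8]
estop_top [542.9 171.8 111.2]
```

The markers fit in-plane. The height comes out about 4–8 mm low, partly because the colour centroids include the head sides. I'll hover over the console and look again with the wrist camera.

```bash
cat >> h.py <<'E'
from scipy.spatial.transform import Rotation as Ro
import json,os
def cmd():
    d=json.load(open('cmd.json')) if os.path.exists('cmd.json') else dict(p=[196.128,645.884,232.646],q=[-1.07e-4,.146847,.989159,-5.4e-4])
    return np.array(d['p']),Ro.from_quat(d['q'],scalar_first=True)
def applied(shift_cm,turn_deg=(0,0,0)):
    p,R=cmd(); p=p+R.apply(np.array(shift_cm)*10); R=R*Ro.from_rotvec(np.deg2rad(turn_deg))
    json.dump(dict(p=p.tolist(),q=R.as_quat(scalar_first=True).tolist()),open('cmd.json','w'))
def Rt(yaw):
    w=np.array([-np.sin(yaw),np.cos(yaw),0]); n=np.array([-np.sin(a)*np.cos(yaw),-np.sin(a)*np.sin(yaw),np.cos(a)])
    return Ro.from_matrix(np.c_[np.cross(w,-n),w,-n])
def need(P,R=None):
    p,R0=cmd(); print('shift cm',(R0.inv().apply(np.array(P)-p)/10).round(2), 'turn', (R0.inv()*R).as_rotvec(degrees=True).round(1) if R is not None else '')
E
python3 - <<'E'
from h import *
c=env.calibration('wrist'); W=c['world_to_cam']; C=-W[:3,:3].T@W[:3,3]
s=env.sense(); R=Ro.from_quat(s['ee_rot'],scalar_first=True); print('cam in tool',R.inv().apply(C-s['position']).round(1), 'axis',R.inv().apply(-W[2,:3]).round(2))
p=np.array([532,81,70,.2645])
need(toW(p,(0,0,140)),Rt(p[3]))
E
```

```text
cam in tool [  80.8   -0.3 -151.8] axis [-0.29  0.    0.96]
shift cm [-46.08 -45.84   2.62] turn [ -3.4 -11.7 -31.9]
```

View pics/scene_z1.png

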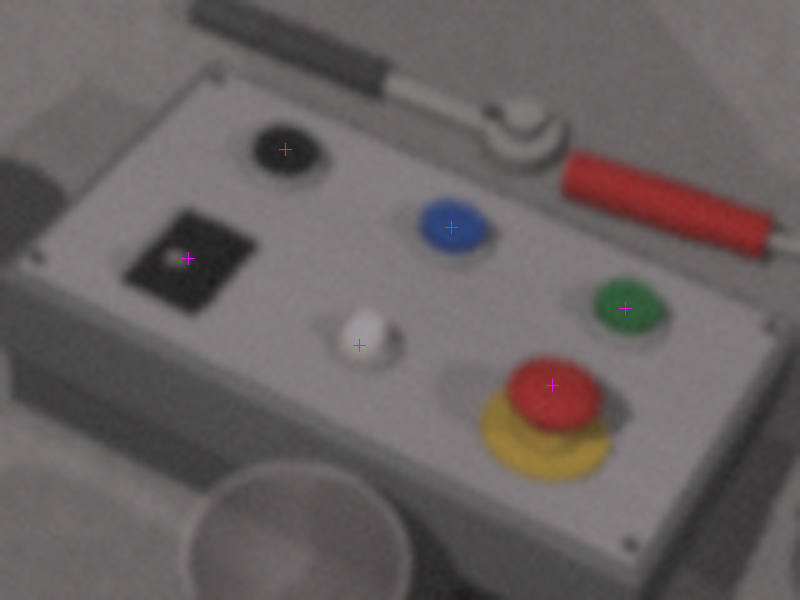

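View pics/side_z1.png

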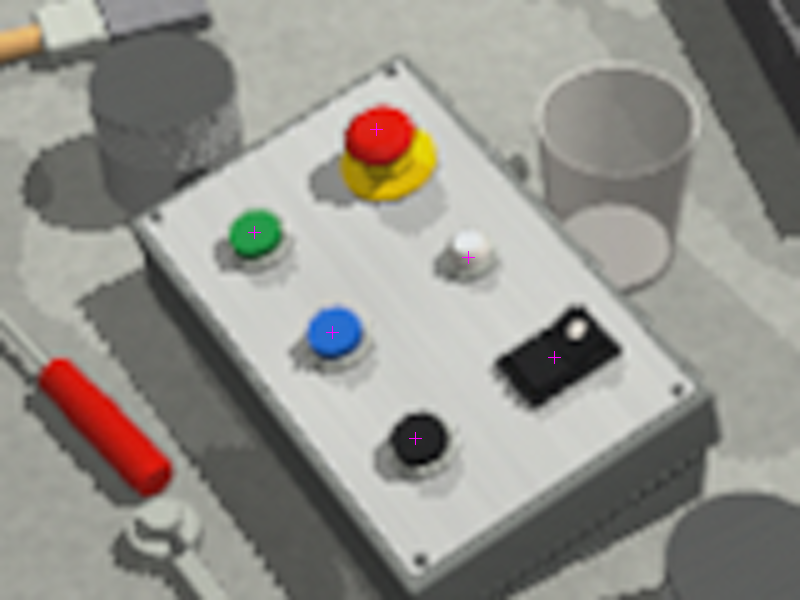

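The scene zoom puts the fit markers on all the controls, with the dot half towards the beaker (up-slope). Moving to hover with the fingers shut.

>>> drive_tool --commands '[[0, [-46.1, -45.8, 2.6], [-3.4, -11.7, -31.9]], [0, [-46.1, -45.8, 2.6], [-3.4, -11.7, -31.9]], [0, [-46.1, -45.8, 2.6], [-3.4, -11.7, -31.9]], [0, [-46.1, -45.8, 2.6], [-3.4, -11.7, -31.9]], [0, [-46.1, -45.8, 2.6], [-3.4, -11.7, -31.9]], [0, [-46.1, -45.8, 2.6], [-3.4, -11.7, -31.9]], [0, [-46.1, -45.8, 2.6], [-3.4, -11.7, -31.9]], [0, [-46.1, -45.8, 2.6], [-3.4, -11.7, -31.9]], [0, [-46.1, -45.8, 2.6], [-3.4, -11.7, -31.9]], [0, [-46.1, -45.8, 2.6], [-3.4, -11.7, -31.9]], [0, [-46.1, -45.8, 2.6], [-3.4, -11.7, -31.9]], [0, [-46.1, -45.8, 2.6], [-3.4, -11.7, -31.9]], [0, [-46.1, -45.8, 2.6], [-3.4, -11.7, -31.9]], [0, [-46.1, -45.8, 2.6], [-3.4, -11.7, -31.9]], [0, [-46.1, -45.8, 2.6], [-3.4, -11.7, -31.9]], [0, [-46.1, -45.8, 2.6], [-3.4, -11.7, -31.9]], [0, [-46.1, -45.8, 2.6], [-3.4, -11.7, -31.9]]]' --squeeze 20

```text
t: 3.18
position: [504.1, 73.9, 206.7]
ee_rot: [0.104, -0.131, 0.986, 0.014]
ft_force: [0.2, -0.5, -0.2]
grip_width: 0.2
```

```bash
python3 - <<'E'
from h import *
applied([-46.1,-45.8,2.6],[-3.4,-11.7,-31.9]); p,R=cmd(); print(p,R.as_quat(scalar_first=True)); s=env.sense(); print(s['position'],s['ee_rot'])
c=env.calibration('wrist'); save('wrist','wrist1.png')
im=cv2.imread('pics/wrist1.png')
pose=[532.1,80.8,70.1,.2645]
for k in L:
    q=proj(c,toW(pose,L[k]))[0]; print(k,q.round(1)); cv2.drawMarker(im,tuple(map(int,q)),(255,0,255),0,12,1)
cv2.imwrite('pics/wrist1m.png',im)
for t in ['mains_on','reset_top','run_top','reverse_top','estop_top']:
    print(t,[(np.round(np.array(d['xy'])*[640,480],1),round(d['score'],2)) for d in env.pinpoint('wrist',t)[:2]])
E
```

```text
[504.18274042  73.68476339 207.12521389] [ 0.10354922 -0.13098091  0.98586766  0.01365723]
[504.12065105  73.87824519 206.67431885] [ 0.1038217  -0.1310497   0.9858229   0.01415058]
reset_top [316.8 186.7]
run_top [423.3 186.6]
reverse_top [210.3 186.7]
mains [220.8 281. ]
lamp [316.9 280. ]
estop_top [421.3 293.6]
mains_on [(array([220.7, 304.1]), 0.91)]
reset_top [(array([316.5, 189.7]), 0.91)]
run_top [(array([427.6, 191.3]), 0.95), (array([204.6, 190.9]), 0.41)]
reverse_top [(array([206.3, 191.1]), 0.93), (array([315.7, 191.9]), 0.33)]
estop_top [(array([424. , 297.4]), 0.88)]
```

View pics/wrist1m.png

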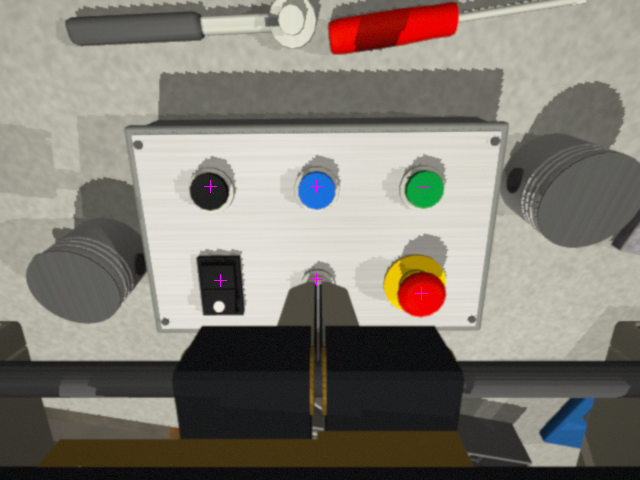

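The wrist view shows black (206,191), blue (316,190), green (427,191), rocker centre (221,285) with its dot at (219,306), and red (424,297). The buttons are spread wider than predicted, so the panel is higher than my fit, close to the stated 78 mm. I'll refit with this view.

```bash
python3 - <<'E'
from h import *
cs={n:env.calibration(n) for n in ['scene','side','wrist']}
L['mains_on']=(42+13,-85,13.5)
ow={'reset_top':(316.5,189.7),'run_top':(427,191),'reverse_top':(206.5,191),'mains_on':(220.7,304.1),'estop_top':(424,297.4)}
o={(k,'wrist'):v for k,v in ow.items()}
oc={('reset_top','scene'):(361.3,272.9),('reset_top','side'):(287.4,214.2),('run_top','scene'):(395.9,288.9),('run_top','side'):(271.5,194.4),('reverse_top','scene'):(328.3,257.3),('reverse_top','side'):(304.3,235.6),('mains','scene'):(308.7,280),('mains','side'):(332,219.4)}
def fit(o,x0=[532,80,78,.26],fz=None):
    def r(p):
        p=list(p[:2])+[p[2] if fz is None else fz]+[p[3]]
        return np.concatenate([proj(cs[n],toW(p,L[k]))[0]-u for (k,n),u in o.items()])
    f=least_squares(r,x0,loss='soft_l1'); print(f.x.round(3)); print(r(f.x).reshape(-1,2).round(1).tolist()); return f.x
fit(o); fit({**o,**oc}); fit(o,fz=78); L2=dict(L)
for k in ['reset_top','run_top','reverse_top']: L[k]=(L[k][0],L[k][1],11)
print('scene/side h11');fit(oc)
E
```

```text
[5.3226e+02 8.0967e+01 7.7118e+01 2.7500e-01]
[[0.2, 0.3], [-1.3, -2.1], [1.4, 0.2], [-1.4, -0.3], [0.7, 0.9]]
[5.33175e+02 8.14380e+01 7.46760e+01 2.73000e-01]
[[0.5, 0.5], [-2.0, -1.8], [2.8, 0.1], [-0.4, -1.3], [-0.1, 0.1], [-0.2, -0.4], [0.4, -1.1], [0.3, -0.4], [0.4, -1.0], [-0.7, -0.1], [0.4, -1.3], [-0.1, -0.8], [0.5, -1.5]]
[5.31892e+02 8.08110e+01 7.77410e+01 2.74000e-01]
[[0.1, 0.3], [-1.0, -2.1], [1.0, 0.1], [-1.8, -0.1], [1.0, 1.3]]
scene/side h11
[5.31362e+02 8.05370e+01 7.27890e+01 2.72000e-01]
[[-0.1, 0.2], [-0.0, 0.2], [0.2, 0.2], [0.2, 0.2], [-0.5, 0.4], [-0.1, 0.1], [0.2, -1.0], [-0.1, -0.6]]
```

```bash
cat >> h.py <<'E'
pose=[532.1,81.,77.3,.273]
def tip(s,w,h):  # fingertip at local s,w,h
    return toW(pose,(s,w,h+14))
def loc():
    s=env.sense(); R=Ro.from_quat(s['ee_rot'],scalar_first=True); t=s['position']+R.apply([0,0,14])
    d=Rt(pose[3]).inv().apply(t-np.array(toW(pose,(0,0,0)))); print('tip local s,w,h',(-d[0]).round(1),d[1].round(1),(-d[2]).round(1),'F tool',R.inv().apply(s['ft_force']).round(1),'t',s['t'])
E
python3 - <<'E'
from h import *
loc(); need(tip(55,-85,30),Rt(pose[3]))
E
```

```text
tip local s,w,h -1.3 0.5 118.6 F tool [ 0.3 -0.5  0.2] t 3.475
shift cm [-5.7  -8.48  8.92] turn [-0.1 -0.  -0.5]
```

>>> drive_tool --commands '[[0, [-5.7, -8.5, 0], [0, 0, -0.5]], [0, [-5.7, -8.5, 3], [0, 0, -0.5]], [0, [-5.7, -8.5, 8.9], [0, 0, -0.5]], [0, [-5.7, -8.5, 8.9], [0, 0, -0.5]], [0, [-5.7, -8.5, 8.9], [0, 0, -0.5]], [0, [-5.7, -8.5, 8.9], [0, 0, -0.5]]]'

```text
t: 4.22
position: [598.6, 11.3, 134.4]
ee_rot: [0.106, -0.135, 0.985, 0.013]
ft_force: [0.9, -0.2, 0.5]
grip_width: 0.7
```

```bash
python3 - <<'E'
from h import *
applied([-5.7,-8.5,8.9],[0,0,-.5]); loc(); save('side','side2.png');save('wrist','wrist2.png')
loc(); need(tip(55,-85,9),Rt(pose[3]))
im=cv2.imread('pics/side2.png'); cv2.imwrite('pics/side2z.png',cv2.resize(im[140:290,240:440],None,fx=4,fy=4,interpolation=cv2.INTER_CUBIC))
E
```

```text
tip local s,w,h 56.2 -85.1 32.4 F tool [-0.9 -0.4 -0.3] t 4.225
tip local s,w,h 55.8 -85.1 31.7 F tool [-0.7 -0.4  0.4] t 4.325
shift cm [0.   0.02 2.12] turn [-0.1 -0.   0. ]
```

View pics/side2z.png

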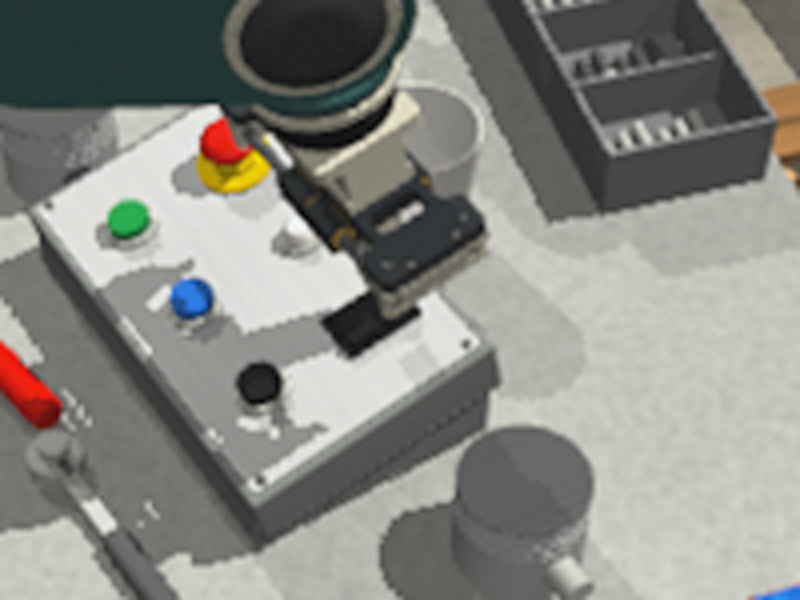

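View pics/wrist2.png

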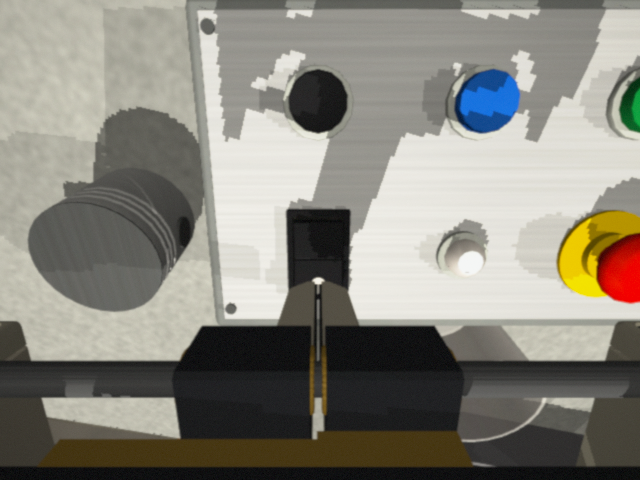

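The wrist view has the tip at (318,283), over the dot half and just beyond the pivot line at (318,260), centred sideways. The side view agrees. Pressing in small steps.

>>> drive_tool --commands '[[0, [0, 0, 0.8], [0, 0, 0]], [0, [0, 0, 1.2], [0, 0, 0]], [0, [0, 0, 1.4], [0, 0, 0]], [0, [0, 0, 1.6], [0, 0, 0]], [0, [0, 0, 1.8], [0, 0, 0]], [0, [0, 0, 1.9], [0, 0, 0]], [0, [0, 0, 1.9], [0, 0, 0]]]'

```text
t: 5.2
position: [601.8, 12.1, 112.7]
ee_rot: [0.104, -0.135, 0.985, 0.014]
ft_force: [-0.4, 0.2, 0.8]
grip_width: 0.5
```

```bash
python3 - <<'E'
from h import *
applied([0,0,1.9]); loc(); save('wrist','wrist3.png'); save('side','side3.png'); loc()
E
```

```text
tip local s,w,h 54.9 -85.2 10.5 F tool [ 0.2  0.3 -0.8] t 5.2
tip local s,w,h 54.8 -85.2 10.5 F tool [-0.7 -0.3 -0.2] t 5.3
```

View pics/wrist3.png

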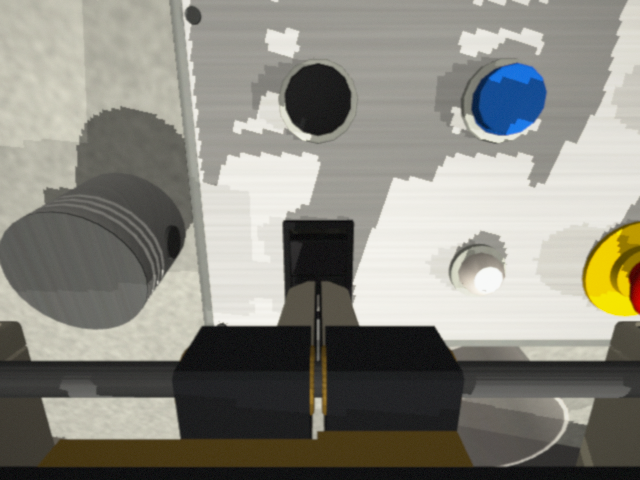

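The lower half's edge now shows at (318,238), so the rocker is probably turning. There is no end-stop force yet, so I'll press further.

>>> drive_tool --commands '[[0, [0, 0, 0.1], [0, 0, 0]], [0, [0, 0, 0.2], [0, 0, 0]], [0, [0, 0, 0.2], [0, 0, 0]]]'

```text
t: 5.68
position: [602.1, 12.2, 111.9]
ee_rot: [0.104, -0.135, 0.985, 0.014]
ft_force: [-10.0, -0.3, 14.3]
grip_width: 0.6
```

```bash
python3 - <<'E'
from h import *
applied([0,0,.2]); loc()
E
```

```text
tip local s,w,h 55.0 -85.2 9.7 F tool [  6.5   2.4 -16.1] t 5.675
```

>>> drive_tool --commands '[[0, [0, 0, 0.1], [0, 0, 0]], [0, [0, 0, 0.1], [0, 0, 0]]]'

```text
t: 5.92
position: [602.2, 12.2, 111.7]
ee_rot: [0.104, -0.135, 0.985, 0.014]
ft_force: [-18.5, -1.6, 24.0]
grip_width: 0.7
```

```bash
python3 - <<'E'
from h import *
applied([0,0,.1]); loc()
E
```

```text
tip local s,w,h 55.0 -85.2 9.5 F tool [ 12.9   3.4 -27.3] t 5.925
```

>>> drive_tool --commands '[[0, [0, 0, -2], [0, 0, 0]], [0, [0, 0, -4], [0, 0, 0]], [0, [4, 0, -4], [0, 0, 0]], [0, [4, 4, -4], [0, 0, 0]], [0, [4, 4, -4], [0, 0, 0]], [0, [4, 4, -4], [0, 0, 0]]]'

```text
t: 6.68
position: [546.3, 37.9, 141.4]
ee_rot: [0.104, -0.136, 0.985, 0.014]
ft_force: [0.2, -1.3, -0.6]
grip_width: 0.4
```

```bash
python3 - <<'E'
from h import *
applied([4,4,-4]); loc(); save('side','side4.png'); save('wrist','wrist4.png')
im=cv2.imread('pics/side4.png'); cv2.imwrite('pics/side4z.png',cv2.resize(im[140:290,240:440],None,fx=4,fy=4,interpolation=cv2.INTER_CUBIC))
E
```

```text
tip local s,w,h 15.3 -45.3 48.3 F tool [ 0.3 -1.3  0.6] t 6.675
```

View pics/side4z.png

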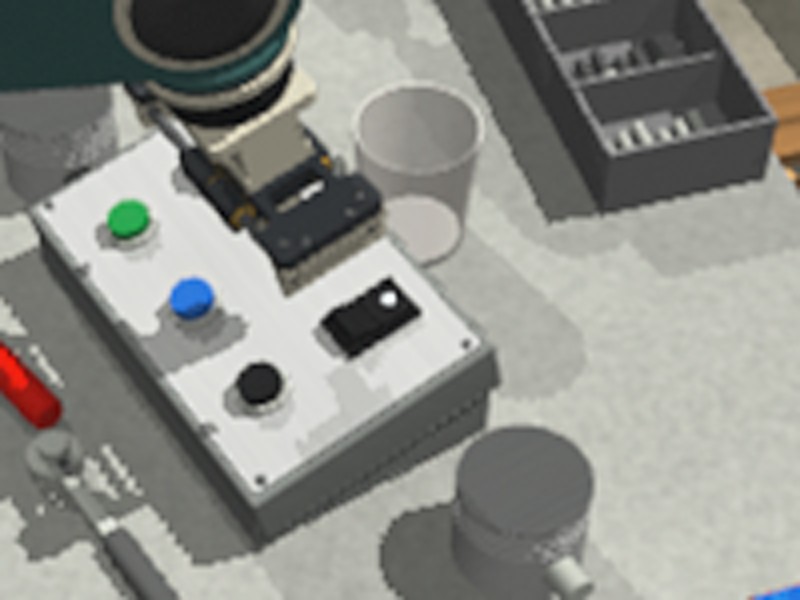

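View pics/wrist4.png

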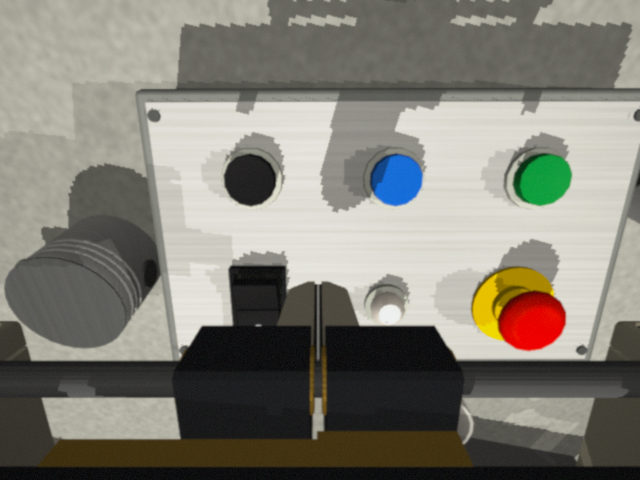

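```bash
python3 - <<'E'
from h import *
c=env.calibration('side')
a0,b0=[cv2.imread(f'pics/{f}.png')[195:245,305:365] for f in('side0','side4')]
cv2.imwrite('pics/cmp.png',cv2.resize(np.hstack([a0,b0]),None,fx=6,fy=6,interpolation=cv2.INTER_CUBIC))
print('h14.5',proj(c,toW(pose,(57,-85,15))),'h9',proj(c,toW(pose,(57,-85,9))))
for f in (a0,b0):
    g=f.min(2).astype(int); blk=g<60
    hull=cv2.convexHull(np.argwhere(cv2.morphologyEx(blk.astype(np.uint8),cv2.MORPH_OPEN,np.ones((3,3))))[:,::-1].astype(np.int32))
    m=np.zeros(g.shape,np.uint8); cv2.fillConvexPoly(m,hull,1); yy,xx=np.nonzero((cv2.erode(m,np.ones((3,3)))>0)&(g>120)); print(xx.mean()+305,yy.mean()+195,len(xx))
need(tip(-42,0,22),Rt(pose[3]))
E
```

```text
h14.5 [[336.48441743 212.4754094 ]] h9 [[336.85009163 213.81943401]]
316.6393442622951 228.97540983606558 122
317.0862676056338 218.0950704225352 568
shift cm [5.7  4.52 2.6 ] turn [-0.1 -0.   0. ]
```

View pics/cmp.png

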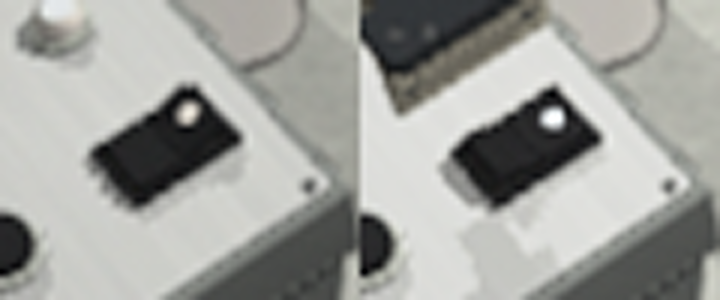

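The picture pair shows the rocker has tipped: the dot half is now flat and the lower half stands up at (455,170). Going over the blue button.

>>> drive_tool --commands '[[0, [5.7, 4.5, 0], [0, 0, 0]], [0, [5.7, 4.5, 1], [0, 0, 0]], [0, [5.7, 4.5, 2.6], [0, 0, 0]], [0, [5.7, 4.5, 2.6], [0, 0, 0]], [0, [5.7, 4.5, 2.6], [0, 0, 0]], [0, [5.7, 4.5, 2.6], [0, 0, 0]]]'

```text
t: 7.52
position: [485.9, 67.6, 103.6]
ee_rot: [0.104, -0.135, 0.985, 0.014]
ft_force: [-0.3, 0.4, 0.3]
grip_width: 0.3
```

```bash
python3 - <<'E'
from h import *
applied([5.7,4.5,2.6]); loc(); save('wrist','wrist5.png'); loc()
need(tip(-42,0,7),Rt(pose[3]))
E
```

```text
tip local s,w,h -41.6 -0.5 21.7 F tool [ 0.1  0.5 -0.4] t 7.525
tip local s,w,h -41.6 -0.4 21.7 F tool [-0.1  0.1  0.1] t 7.575
shift cm [0.   0.02 1.5 ] turn [-0.1 -0.   0. ]
```

View pics/wrist5.png

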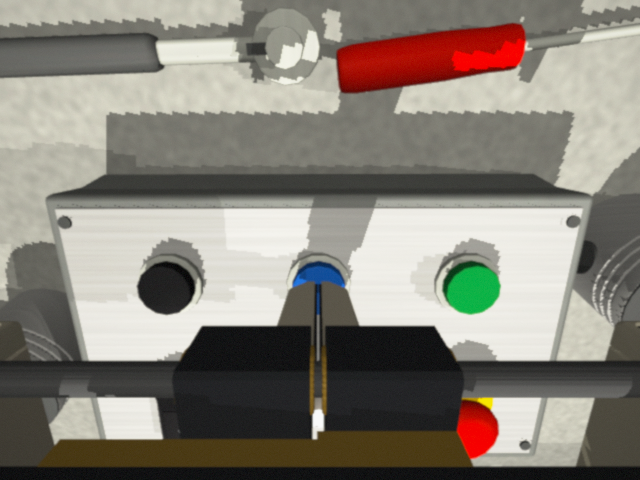

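The tip at (318,284) is over the blue head, with row centres near 289. Pressing.

>>> drive_tool --commands '[[0, [0, 0, 0.8], [0, 0, 0]], [0, [0, 0, 1.1], [0, 0, 0]], [0, [0, 0, 1.4], [0, 0, 0]], [0, [0, 0, 1.5], [0, 0, 0]], [0, [0, 0, 1.5], [0, 0, 0]]]'

```text
t: 8.2
position: [488.5, 68.6, 89.7]
ee_rot: [0.104, -0.135, 0.985, 0.014]
ft_force: [-10.7, -2.9, 17.2]
grip_width: 0.1
```

```bash
python3 - <<'E'
from h import *
applied([0,0,1.5]); loc()
E
```

```text
tip local s,w,h -41.7 -0.2 7.6 F tool [  7.2   0.1 -19.1] t 8.2
```

19 N at h≈7.6 (7 plus the same 0.5 mm offset as at the rocker) means blue is fully in. Releasing and moving to green.

>>> drive_tool --commands '[[0, [0, 0, 0], [0, 0, 0]], [0, [0, 0, -2.5], [0, 0, 0]], [0, [0, 0, -2.5], [0, 0, 0]], [0, [0, 4, -2.5], [0, 0, 0]], [0, [0, 8.5, -2.5], [0, 0, 0]], [0, [0, 8.5, -1.5], [0, 0, 0]], [0, [0, 8.5, -1.5], [0, 0, 0]], [0, [0, 8.5, -1.5], [0, 0, 0]]]'

```text
t: 9.2
position: [462.7, 148.9, 102.8]
ee_rot: [0.104, -0.135, 0.985, 0.014]
ft_force: [0.2, -0.6, 0.5]
grip_width: 0.5
```

```bash
python3 - <<'E'
from h import *
applied([0,8.5,-1.5]); loc(); save('wrist','wrist6.png'); save('side','side6.png'); loc()
need(tip(-42,85,7),Rt(pose[3]))
im=cv2.imread('pics/side6.png'); cv2.imwrite('pics/side6z.png',cv2.resize(im[140:290,240:440],None,fx=4,fy=4,interpolation=cv2.INTER_CUBIC))
E
```

```text
tip local s,w,h -42.2 84.1 21.1 F tool [-0.1 -0.6 -0.5] t 9.2
tip local s,w,h -41.9 84.1 21.5 F tool [-0.2 -0.5 -0. ] t 9.3
shift cm [-0.    0.02  1.48] turn [-0.1 -0.   0. ]
```

View pics/wrist6.png

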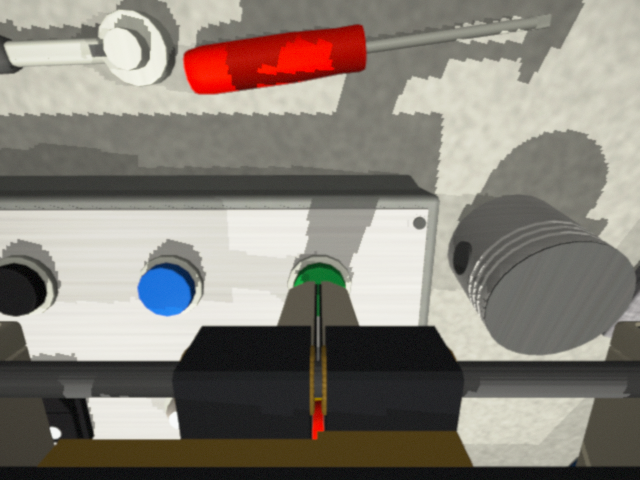

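View pics/side6z.png

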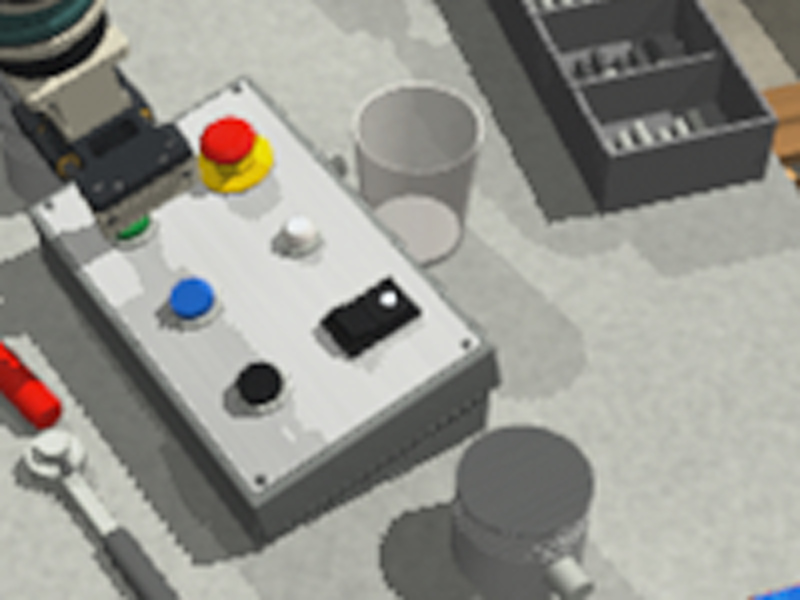

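Blue stands out again at (191,298), the rocker is still on and the stop is clear. The wrist view has the tip centred on green at (318,284). Pressing and holding green.

>>> drive_tool --commands '[[0, [0, 0, 0.8], [0, 0, 0]], [0, [0, 0, 1.1], [0, 0, 0]], [0, [0, 0, 1.4], [0, 0, 0]], [0, [0, 0, 1.5], [0, 0, 0]], [0, [0, 0, 1.5], [0, 0, 0]], [0, [0, 0, 1.5], [0, 0, 0]], [0, [0, 0, 1.5], [0, 0, 0]]]'

```text
t: 10.18
position: [465.7, 150.2, 89.7]
ee_rot: [0.104, -0.135, 0.985, 0.013]
ft_force: [-10.5, -8.7, 18.1]
grip_width: 0.3
```

```bash
python3 - <<'E'
from h import *
applied([0,0,1.5]); loc(); save('wrist','wrist7.png'); save('side','side7.png'); save('scene','scene7.png');loc()
im=cv2.imread('pics/side7.png'); z=cv2.resize(im[140:290,240:440],None,fx=4,fy=4,interpolation=cv2.INTER_CUBIC); cv2.imwrite('pics/side7z.png',z)
E
```

```text
tip local s,w,h -41.7 84.5 7.6 F tool [  8.4  -5.6 -20.3] t 10.175
tip local s,w,h -41.7 84.5 7.6 F tool [  9.5  -4.6 -20.6] t 10.325
```

View pics/side7z.png

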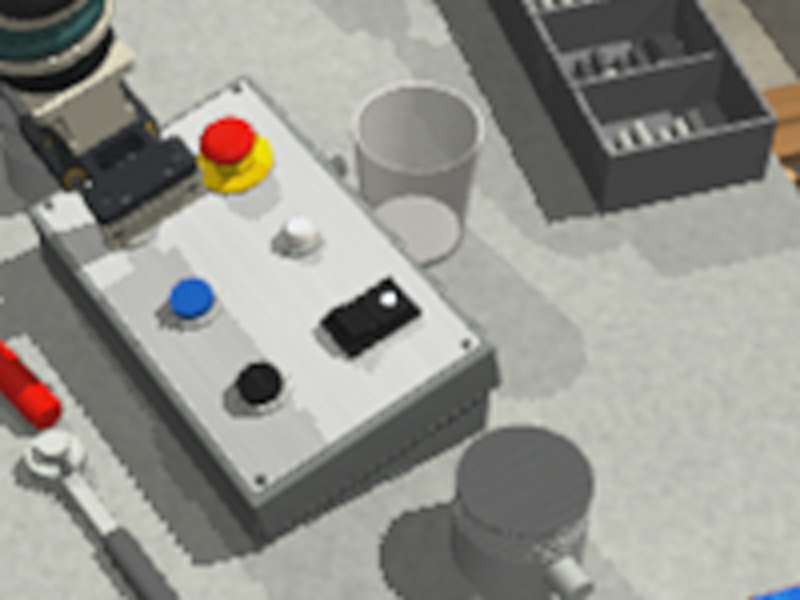

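View pics/wrist7.png

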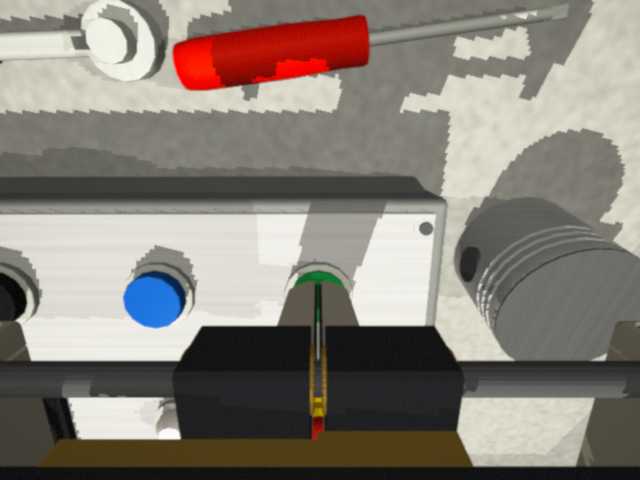

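Green has sunk to its collar at (320,277) under a steady 20 N. Blue, black and red are out and the rocker is on. I'll hold a little longer, then hand in.

>>> drive_tool --commands '[[0, [0, 0, 0], [0, 0, 0]], [0, [0, 0, 0], [0, 0, 0]], [0, [0, 0, 0], [0, 0, 0]], [0, [0, 0, 0], [0, 0, 0]]]'

```text
t: 10.82
position: [465.7, 150.2, 89.7]
ee_rot: [0.104, -0.135, 0.985, 0.013]
ft_force: [-12.1, -7.1, 19.1]
grip_width: 0.5
```

```bash
python3 - <<'E'
from h import *
loc(); print(env.finish_job()); loc()
E
```

```text
tip local s,w,h -41.8 84.5 7.5 F tool [  9.3  -3.7 -21.5] t 10.825
the job is handed in; nothing more can be done
None
the job is handed in; nothing more can be done
```

I ran the start sequence with the shut fingertips and handed the job in at about 10.8 s, still holding the green button. No verdict was reported.

| Step | Last check |
|---|---|
| Mains rocker pushed on | End stop felt at 27 N along the tool. Pictures show the dot half flat and the lower half up. |
| Blue reset pressed and released | Bottomed at 19 N, then seen standing out again. |
| Green run pressed and held | Fully in, with the tip 7.5 mm above the panel and about 21 N along the tool. |

The last pictures show the stop and reverse buttons untouched. The tools and pistons they show near the console look unmoved, but I did not measure every bystander's position.

- **Panel height:** the first two-camera fit put the panel at about 70 mm. The wrist view gave about 77 mm, close to the stated 78 mm, and contact heights agreed to about 0.5 mm.
- **Dot check:** an automatic check of the white dot's position failed because it picked up the wrong region. I judged the rocker from the pictures and the end-stop force instead.

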